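# Spin-test a case fan and brake it on its mark

## Task

Flick the fan's orange-bladed rotor anticlockwise (seen from above) with a fingertip and let it spin freely, untouched, until its white dot has gone past the green patch on the frame and on for at least another second; then, on a later pass, brake it lightly with a fingertip so that it stops with the white dot alongside the green patch, hold it there a moment, and take the hand away. It must get there in one spin: once the dot has first gone by, the rotor must not come to rest anywhere else or turn back. Nothing is gripped or lifted: leave the fan lying where it is, and do not disturb the other things on the bench.

Things in the scene. Friction and masses are not known exactly. Their poses are not given: they have to be found in the camera images.
- fan: A large computer case fan lying flat and loose on the bench (0.8 kg in all): grey frame 200 x 200 x 30 mm with a bore of 94 mm radius. Origin: centre of its underside, on the rotor's axis, z up. A green patch (40 mm wide, 20 mm deep) lies on top of the corner at +x +y. Struts under the rotor reach 4 mm above the bench.
- axis (a point): On the rotor's axis at its top, 36 mm above the bench. Rotor: flat black hub of radius 34 mm and flat black ring of radius 78 to 90 mm, both with top at 36 mm, 6 mm proud of the frame. Between them five orange blades 3 mm thick, 72 deg apart, one on the dot's radius, 13 to 31 mm above the bench, leaning 20 deg, top edge 3 mm clockwise of the middle. A closed fingertip fits between blades.
- patch (a point): The place where the white dot should stop: on the dot's circle (84 mm from the axis), at the height of the rotor's top, straight inwards from the middle of the green patch.
- dot (a point): The centre of the white dot (13 mm across) on top of the rotor's black outer ring, 84 mm from the axis, 36 mm above the bench.
- rotor (a joint): Rotor angle in its frame, growing anticlockwise seen from above, counting on through the turns: 0, 2 pi, 4 pi... are the dot at the patch. Starts between -5.6 and -0.7. It runs easily: set off at 4 rad/s it coasts 10 to 20 s. Its bearing is sprung: pressed from above it sinks 3 mm at 5 N, 6 mm at most (8 N). Such a press on the ring stops it in under 0.1 s; it stays where left.
- heatsink: Bystander: dark finned heatsink 60 x 60 x 30 mm, origin under its centre.
- multimeter: Bystander: yellow hand multimeter lying on its back, 170 x 85 x 42 mm, origin under its centre.
- screwdriver: Bystander: screwdriver lying on the bench.
- screw_jar: Bystander: jar 56 mm across, 60 mm high, origin under its centre.

How it is judged:
On the way, in this order (a step that is already met when the one before it is completed fails the run):
1. the rotor coasts anticlockwise, untouched, the dot having gone past the patch (value of joint rotor above 0.4 rad and velocity of joint rotor above 0.4 rad/s and contact force between the fingers and fan below 0.05 N), for 1 s.
2. a fingertip holds the rotor still with the dot alongside the patch (contact force between the fingers and fan above 0.2 N and velocity of joint rotor between -0.1 and 0.1 rad/s and horizontal distance between dot and patch below 0.02 m), for 0.1 s.
At the end, for the whole second after the job is handed in: The rotor stands still after more than a pass, the white dot's centre within 20 mm (seen from above) of the place beside the middle of the green patch, the fan flat on the bench within 25 mm of where it lay, the hand clear (horizontal distance between dot and patch below 0.02 m and value of joint rotor above 6 rad and velocity of joint rotor between -0.05 and 0.05 rad/s and distance of fan from where it was at the start of the episode below 0.025 m and linear speed of fan below 0.01 m/s and angle between fan's own z axis and vertical below 0.05 rad); the robot touches nothing.
It fails at once if the rotor, once spun past the patch, comes to rest or turns back with the dot away from the patch (value of joint rotor above 0.4 rad and velocity of joint rotor below 0.01 rad/s and horizontal distance between dot and patch above 0.02 m).
It fails at once if the fan is shoved, lifted or tipped (distance of fan from where it was at the start of the episode above 0.025 m or height (world z) of fan above 0.008 m or angle between fan's own z axis and vertical above 0.1 rad).
It fails at once if the fan is pressed hard (over 40 N) (contact force between the fingers and fan above 40 N).
It fails at once if a bystander is disturbed (distance of any of heatsink, multimeter, screwdriver, screw_jar from where it was at the start of the episode above 0.015 m).
It also fails if it takes over 45 s, if anything falls off the work surface, if the arm or the gripper's body presses on something with over 40 N, if the wrist force passes 120 N, or if a joint passes its speed limit or range.

## Robot

A 6-joint arm with a two-finger parallel gripper is mounted at the origin on the work surface. World frame = base frame: x ahead of the robot, y to its left, z up, the work surface at z = 0. Lengths are in m, angles in rad, forces in N, time in s.
With the tool pointing down it reaches from about 0.375 to 0.9 m from the base axis. Payload 3.1 kg.
Tool frame: the origin (TCP) lies between the finger pads; the fingertips stand 17 mm ahead of it and the grasp point (between the pads) lies 2 mm behind it; z points along the fingers, y is the line along which they close (so a half turn about z gives the same grasp; the last joint's range is limited). The gripper opens to 85 mm and grips with 20 to 120 N. Pads are 22 mm wide; open, the fingers measure 114 mm over their backs; the gripper's body (76 mm by 85 mm) begins 54 mm behind the grasp point. The pads swing forward as they close: fully open they stand 13 mm farther back than shut.
Start: joints at [1.081, 0.527, 1.433, -0, 1.181, -0.178], TCP at [0.192, 0.595, 0.248] pointing down, gripper open.
Joint ranges: [-3.08, 3.08], [-0.75, 2.2], [0.22, 2.44], [-1.43, 4.57], [0, 2.65], [-2.85, 2.85]. Speed limits (rad/s): [2.79, 2.79, 3.14, 3.14, 3.14, 3.14].

## Interface

Orientations are given as a unit quaternion [x, y, z, w].
In Python, from station import sense, vision, order gives the robot as it stands.
- The arm moves only by the shell command python3 -m crank 'ROWS' [OPENING] [FORCE]. ROWS is JSON, a list of rows, each an object with "dp": the shift along the world's x, y, z in units of 30 mm (1.0 is 30 mm), a list of three; "angular": the turn, a rotation vector about the world's x, y, z in degrees, a list of three. In form: [{"dp": [dx, dy, dz], "angular": [ax, ay, az]}, ...]. A call has 1 to 20 rows; each row shifts and turns the commanded pose from where the row before left it; what a row does not reach is not made up. A row lasts 1/10 s, in which the tool goes at most 50 mm and 8.59 degrees, less where a joint would pass 70% of its speed; a pose out of reach is approached as far as the arm can. A call is refused whole if a number of a shift passes 1 or a number of a turn 8.59, either way. A call with a gripper value outside its range is refused whole. OPENING is the closure, from 0 (fully open) to 1 (shut), set as the call begins (- or left out, the last holds). The fingers move at their own pace and stop on an object; FORCE is the grip in N (left out, the last holds). Time passes only in rows, so rows that do not move let the fingers close. It gives the time, the measured TCP pose, the force, the opening and the grip force at its end, in the units of the state.
- sense(): the state, without advancing time (a new reading comes with each control period).
- vision.snapshot(name): name is "side" or "top"; returns a dict with "image" (400x640x3 uint8, blue, green, red), "range_z" (400x640 float32, m along the optical axis (not along the pixel's ray), 0 where there is no reading), "mtx" (3x3 intrinsics, pixels), "pose" (4x4, takes a point from camera to world coordinates). Camera axes: x right, y down, z forward; pixel columns grow to the right and rows downward; lengths in m; the calibration is good to about 2 mm. A picture is of the moment at which its call begins.
- order.sign_off(): hands the job in; it is judged then, once.
The state is a dict: "t": time; "q": joint angles; "qd": joint speeds; "tau": joint torques, N m; "tcp_pos": TCP position; "tool_rot": TCP orientation; "force": force on the tool from outside, world axes, zero at the start; "ft_torque": the same for the moment, N m; "finger_gap": opening from 0.0 (shut) to 1.0 (fully open); "gripper_force": force on a finger pad.
Only numpy, scipy, OpenCV 4.12 (cv2) and the standard library are available. Lean on these libraries where they do the work, as an engineer would, in place of code of your own. Each camera call takes 0.05 s, during which the arm holds its last target. There are 200 camera calls.

## Working session

There is one attempt and no reset: what is moved stays moved. The work goes in short steps, Python scripts to look and compute and a shell command to move; the robot and the scene stay as the last step left them, time stands still between calls to the robot, and variables do not carry over. Pictures are saved under pics/ and viewed, at most 10 in all, crops included, and the job is handed in when it is done.

```bash
mkdir -p pics; ls; python3 - <<'E'
from station import sense, vision
import cv2,numpy as np
s=sense();print(s['t'],s['tcp_pos'],s['tool_rot'],s['finger_gap'],s['force'])
for n in('top','side'):
    d=vision.snapshot(n);cv2.imwrite(f'pics/{n}0.png',d['image']);np.savez(f'{n}0.npz',**d);print(n,d['mtx'].tolist(),np.round(d['pose'],3).tolist())
E
```

```text
pics
0.0 [0.19137043 0.59427013 0.2473341 ] [ 1.55247102e-01  9.87875075e-01 -1.02425496e-03 -3.53464695e-04] 1.0017213785021912 [ 0.30410591  0.03245249 -0.03081373]
top [[443.9791387215785, 0.0, 309.00670458996683], [0.0, 443.9791387215785, 195.3956803293955], [0.0, 0.0, 1.0]] [[0.006, -0.998, 0.062, 0.468], [-1.0, -0.007, -0.01, 0.002], [0.011, -0.062, -0.998, 1.356], [0.0, 0.0, 0.0, 1.0]]
side [[454.5766066616693, 0.0, 312.1095196999807], [0.0, 454.5766066616693, 200.72057320181625], [0.0, 0.0, 1.0]] [[0.814, -0.273, 0.513, -0.042], [-0.58, -0.406, 0.706, -0.827], [0.016, -0.872, -0.489, 0.639], [0.0, 0.0, 0.0, 1.0]]
```

View pics/top0.png

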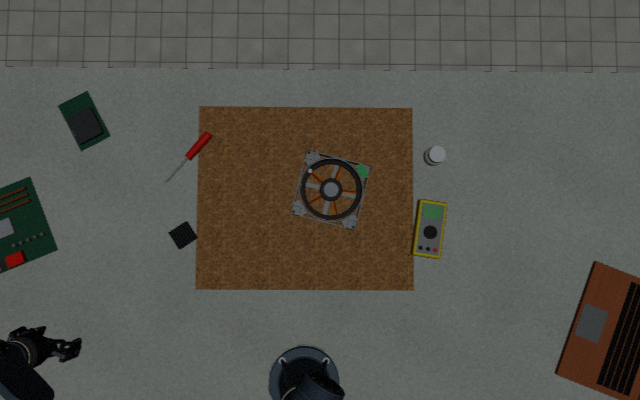

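View pics/side0.png

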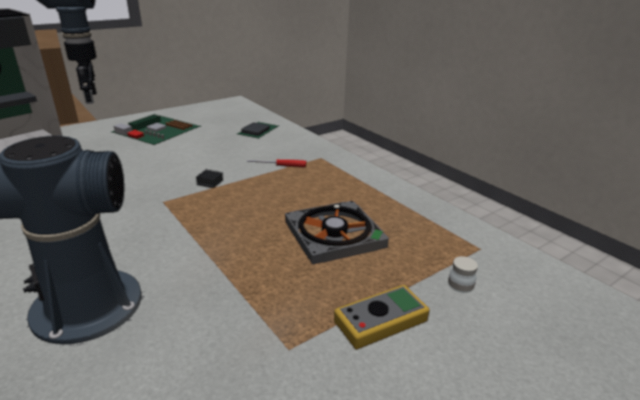

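The fan is centred near pixel (331,190) in the top view. The green patch is at about (363,171) and the white dot at about (310,171), so the dot lies roughly 107° anticlockwise of the patch. The bystanders are all well away from the fan.

```bash
cat > h.py <<'E'
import numpy as np, cv2
def ray(d,uv,z):
    uv=np.atleast_2d(np.float64(uv)); p=np.c_[uv,np.ones(len(uv))]@np.linalg.inv(d['mtx']).T@d['pose'][:3,:3].T
    o=d['pose'][:3,3]; return (o+p*((z-o[2])/p[:,2])[:,None])[:,:2]
def circ(P):
    s=np.linalg.lstsq(np.c_[2*P,np.ones(len(P))],(P**2).sum(1),rcond=None)[0]
    return s[:2],np.sqrt(s[2]+s[:2]@s[:2])
def pixgrid(m): 
    v,u=np.nonzero(m); return np.c_[u,v]
E
python3 - <<'E'
from h import *
from station import vision
for n,c0 in(('top',(331,190)),('side',(336,225))):
    d=dict(np.load(f'{n}0.npz'));im=d['image'];hsv=cv2.cvtColor(im,cv2.COLOR_BGR2HSV)
    P=pixgrid(np.ones(im.shape[:2]));X=ray(d,P,.036)
    ax0=ray(d,c0,.036)[0]; near=(np.hypot(*(X-ax0).T)<.14).reshape(im.shape[:2])
    H,S,V=[hsv[...,i].astype(int) for i in range(3)]
    blk=(near&(V<45)).astype(np.uint8)
    k,l,st,_=cv2.connectedComponentsWithStats(blk)
    rr=np.hypot(*(X-ax0).T).reshape(l.shape); i=np.bincount(l[(blk>0)&(rr>.07)&(rr<.1)]).argmax()
    cs,_=cv2.findContours((l==i).astype(np.uint8),cv2.RETR_EXTERNAL,cv2.CHAIN_APPROX_NONE)
    c=max(cs,key=len)[:,0]; Y=ray(d,cv2.convexHull(c.astype(np.int32))[:,0],.036)
    ax,r=circ(Y); print(n,'axis',ax,'r',r,len(Y))
    g=near&(H>45)&(H<85)&(S>100); G=ray(d,pixgrid(g),.03); gc=G.mean(0)
    print('green',gc,np.hypot(*(gc-ax)),np.degrees(np.arctan2(*(gc-ax)[::-1])),g.sum())
    w=near&(rr>.07)&(rr<.1)&(V>120)&(S<60); W=pixgrid(w); w2=ray(d,W,.036)
    print('white',W.mean(0),w2.mean(0),np.hypot(*(w2.mean(0)-ax)),np.degrees(np.arctan2(*(w2.mean(0)-ax)[::-1])),len(W),np.ptp(W,axis=0))
    u,v=map(int,c0); cv2.imwrite(f'pics/{n}c.png',cv2.resize(im[v-50:v+50,u-60:u+60],None,fx=6,fy=6,interpolation=cv2.INTER_CUBIC))
E
```

```text
top axis [ 0.56961465 -0.07726802] r 0.09168957188845235 31
green [ 0.62573671 -0.16817224] 0.1068328744706905 -58.30982506976826 88
white [309.66666667 170.5       ] [ 0.62398998 -0.01367475] 0.08367066500779681 49.4679521557357 6 [1 3]
side axis [ 0.56841269 -0.08367892] r 0.09121267600591723 28
green [ 0.63041694 -0.16990295] 0.10620315758860083 -54.27984746385798 58
white [336.2 205.8] [ 0.62779769 -0.0142801 ] 0.09133879076811614 49.446196666989934 5 [3 1]
```

View pics/topc.png

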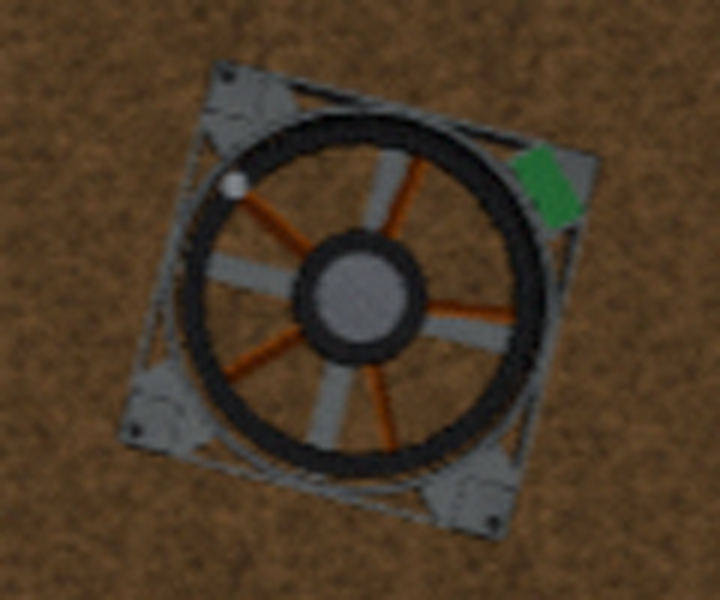

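The crop shows the hub centre at about (360,298) and the dot at (235,185). The green patch centre is at (547,188), and one blade points towards the robot and slightly right, at (385,410). I'll push that blade in −y.

```bash
python3 - <<'E'
from h import *
from station import sense
d=dict(np.load('top0.npz'))
f=lambda x,y,z:ray(d,[(x+.5)/6-.5+271,(y+.5)/6-.5+140],z)[0]
a=f(360,298,.036);print('axis',a,'corners',f(360,300,.03))
g=f(547,188,.03)-a;w=f(235,185,.036)-a;b=f(385,410,.03)-a
for v in(g,w,b):print(np.degrees(np.arctan2(v[1],v[0])),np.hypot(*v))
for z,n in((.036,'hub'),):
  e=dict(np.load('side0.npz'));p=np.r_[a,.036]-e['pose'][:3,3];q=e['mtx']@e['pose'][:3,:3].T@p;print('axis in side',q[:2]/q[2])
s=sense();t=np.r_[a+[-.052,.022],.12];print(t,(t-s['tcp_pos'])/.03)
E
```

```text
axis [ 0.56822378 -0.07640085] corners [ 0.56767866 -0.07675845]
-59.03160947110447 0.10954369724151686
48.120689073828146 0.08391418048363602
-166.80736811671284 0.05690323272669445
axis in side [332.80053296 222.70029316]
[ 0.51622378 -0.05440085  0.12      ] [ 10.82808191 -21.62439212  -4.2471024 ]
```

View pics/sidec.png

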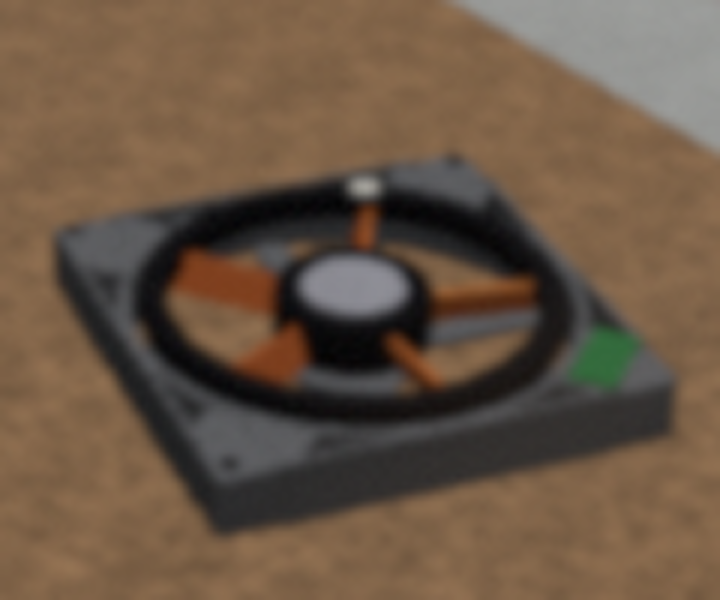

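The side view puts the hub about 2 px to the right of where the top view predicts it, so I take the axis as (0.569, −0.077). Now I'll move above the flick start point and close the fingers on the way.

```bash
python3 -m crank '[{"dp":[0.5,-1,-0.2],"angular":[0,0,0.9]},{"dp":[0.5,-1,-0.2],"angular":[0,0,0.9]},{"dp":[0.5,-1,-0.2],"angular":[0,0,0.9]},{"dp":[0.5,-1,-0.2],"angular":[0,0,0.9]},{"dp":[0.5,-1,-0.2],"angular":[0,0,0.9]},{"dp":[0.5,-1,-0.2],"angular":[0,0,0.9]},{"dp":[0.5,-1,-0.2],"angular":[0,0,0.9]},{"dp":[0.5,-1,-0.2],"angular":[0,0,0.9]},{"dp":[0.5,-1,-0.2],"angular":[0,0,0.9]},{"dp":[0.5,-1,-0.2],"angular":[0,0,0.9]},{"dp":[0.5,-1,-0.2],"angular":[0,0,0.9]},{"dp":[0.5,-1,-0.2],"angular":[0,0,0.9]},{"dp":[0.5,-1,-0.2],"angular":[0,0,0.9]},{"dp":[0.5,-1,-0.2],"angular":[0,0,0.9]},{"dp":[0.5,-1,-0.2],"angular":[0,0,0.9]},{"dp":[0.5,-1,-0.2],"angular":[0,0,0.9]},{"dp":[0.5,-1,-0.2],"angular":[0,0,0.9]},{"dp":[0.5,-1,-0.2],"angular":[0,0,0.9]},{"dp":[0.5,-1,-0.2],"angular":[0,0,0.9]},{"dp":[0.5,-1,-0.2],"angular":[0,0,0.9]}]' 1 20
python3 -m crank '[{"dp":[0.5,-0.9,-0.1],"angular":[0,0,0]},{"dp":[0.3,-0.6,-0.1],"angular":[0,0,0]},{"dp":[0.05,-0.15,-0.05],"angular":[0,0,0]},{"dp":[0,0,0],"angular":[0,0,0]},{"dp":[0,0,0],"angular":[0,0,0]}]'
```

```text
t: 2.1
tcp_pos: [0.492, -0.0065, 0.1278]
tool_rot: [-0.001, 1.0, 0.0, -0.0]
force: [1.1, 0.3, -1.1]
finger_gap: 0.003
gripper_force: 0.0
t: 2.6
tcp_pos: [0.5159, -0.0533, 0.1207]
tool_rot: [-0.002, 1.0, 0.0, -0.001]
force: [-0.0, -0.8, 0.2]
finger_gap: -0.003
gripper_force: 0.0
```

```bash
python3 - <<'E'
from station import vision
import cv2,numpy as np
d=vision.snapshot('side')['image'][120:280,220:420];cv2.imwrite('pics/hov.png',cv2.resize(d,None,fx=3.7,fy=3.7,interpolation=cv2.INTER_CUBIC))
E
```

```text
(no output)
```

View pics/hov.png

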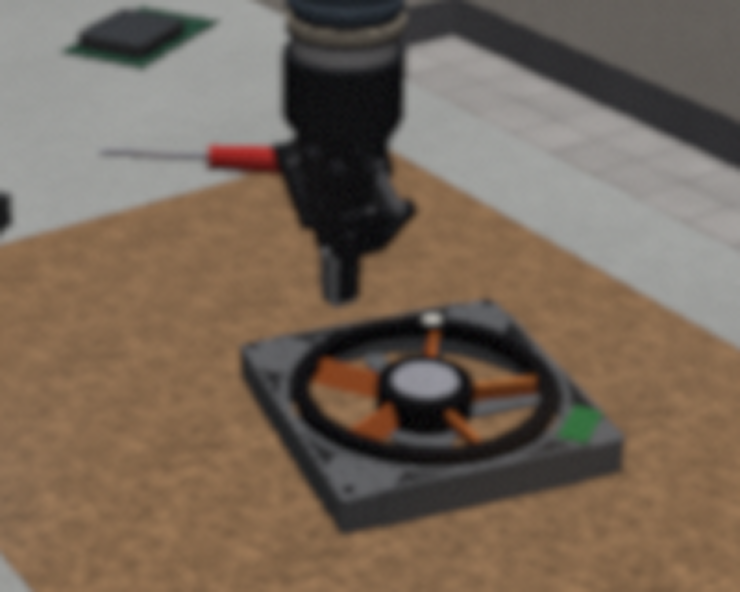

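The tip, at crop pixel (338,300), hangs above the near-left opening as intended. Next I'll lower it between the blades.

```bash
python3 -m crank '[{"dp":[0,0,-0.7],"angular":[0,0,0]},{"dp":[0,0,-0.7],"angular":[0,0,0]},{"dp":[0,0,-0.6],"angular":[0,0,0]},{"dp":[0,0,-0.5],"angular":[0,0,0]},{"dp":[0,0,-0.4],"angular":[0,0,0]},{"dp":[0,0,0],"angular":[0,0,0]}]'
python3 - <<'E'
from station import vision
import cv2,numpy as np
a=vision.snapshot('side')['image'][180:270,270:400];cv2.imwrite('pics/down.png',cv2.resize(a,None,fx=6,fy=6,interpolation=cv2.INTER_CUBIC))
E
```

```text
t: 3.25
tcp_pos: [0.516, -0.0535, 0.0327]
tool_rot: [-0.002, 1.0, 0.001, -0.002]
force: [0.9, -0.1, 0.6]
finger_gap: 0.003
gripper_force: 0.0
```

View pics/down.png

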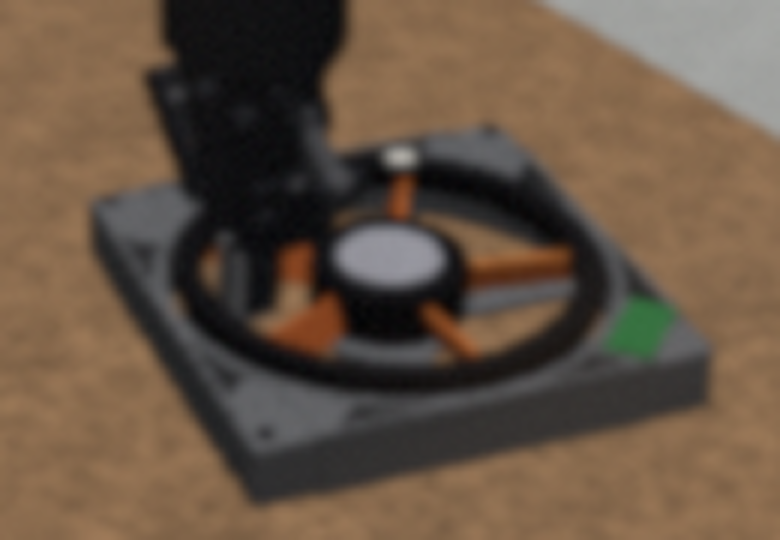

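The finger sits between a blade behind it at (295,262) and the blade ahead at (310,325). Now the flick in −y, followed by a lift.

```bash
cat > m.py <<'E'
from h import *
from station import sense, vision
def dot(n='top',ax=np.array([.5682,-.0764]),save=None):
    if n=='side': ax=np.array([.5715,-.0788])   # where this view sees the hub centre
    t=sense()['t']; d=vision.snapshot(n); im=d['image']
    if save: cv2.imwrite(save,im)
    hsv=cv2.cvtColor(im,cv2.COLOR_BGR2HSV)
    X=ray(d,pixgrid(np.ones(im.shape[:2])),.036)-ax; r=np.hypot(*X.T)
    wt=np.clip(hsv[...,2].ravel().astype(float)-110,0,None)*(hsv[...,1].ravel()<60)*(abs(r-.084)<.008)
    if wt.sum()<30: return t,None,None
    c=(X*wt[:,None]).sum(0)/wt.sum()
    return t,np.degrees(np.arctan2(c[1],c[0])),np.hypot(*c)
E
python3 -m crank '[{"dp":[0,-0.3,0],"angular":[0,0,0]},{"dp":[0,-0.5,0],"angular":[0,0,0]},{"dp":[0,-0.5,0],"angular":[0,0,0]},{"dp":[0,-0.2,1],"angular":[0,0,0]},{"dp":[0,0,1],"angular":[0,0,0]},{"dp":[-0.4,0,0],"angular":[0,0,0]}]'
python3 - <<'E'
from m import *
for n in('top','side','top','side'):print(n,dot(n,save=f'pics/f_{n}.png'))
E
```

```text
t: 3.9
tcp_pos: [0.5094, -0.1032, 0.0976]
tool_rot: [-0.0, 1.0, -0.002, 0.006]
force: [0.2, -0.4, 0.2]
finger_gap: 0.003
gripper_force: 0.0
top (3.9, np.float64(154.7284619383825), np.float64(0.0832959807950469))
side (3.95, np.float64(166.55109745283994), np.float64(0.08206451761753797))
top (4.0, np.float64(179.54850023530796), np.float64(0.08737080813621104))
side (4.05, np.float64(-169.86611267296732), np.float64(0.08117810902459618))
```

It is spinning at about 4.3 rad/s. I'll hover over the ring on the near side and watch it coast.

```bash
python3 -m crank '[{"dp":[-0.3,0.3,0],"angular":[0,0,0]},{"dp":[-0.3,0.3,-0.2],"angular":[0,0,0]},{"dp":[-0.2,0.25,-0.4],"angular":[0,0,0]},{"dp":[0,0,-0.4],"angular":[0,0,0]},{"dp":[0,0,0],"angular":[0,0,0]},{"dp":[0,0,0],"angular":[0,0,0]},{"dp":[0,0,0],"angular":[0,0,0]}]'
python3 - <<'E'
from m import *
for n in('top','side','top','side','top','side','top','side'):print(n,dot(n,save=f'pics/h_{n}.png'))
E
```

```text
t: 4.8
tcp_pos: [0.4819, -0.0745, 0.0639]
tool_rot: [-0.001, 1.0, -0.0, 0.0]
force: [0.4, -0.5, -0.9]
finger_gap: -0.002
gripper_force: 0.0
top (4.8, np.float64(-6.899745312296417), np.float64(0.08452714927463828))
side (4.85, np.float64(4.694678881339043), np.float64(0.08611462193244122))
top (4.9, np.float64(13.163677297219646), np.float64(0.08421782993297376))
side (4.95, np.float64(24.25267090538624), np.float64(0.08687366039139349))
top (5.0, np.float64(32.78340772883432), np.float64(0.08403171521394437))
side (5.05, np.float64(43.1046217139888), np.float64(0.0870551202202377))
top (5.1, np.float64(52.42698720157967), np.float64(0.08405550137174267))
side (5.15, np.float64(62.05160733431665), np.float64(0.08702931993756635))
```

```bash
W='{"dp":[0,0,0],"angular":[0,0,0]}'; python3 -m crank '[{"dp":[0,0,0],"angular":[0,0,0]},{"dp":[0,0,0],"angular":[0,0,0]},{"dp":[0,0,0],"angular":[0,0,0]},{"dp":[0,0,0],"angular":[0,0,0]},{"dp":[0,0,0],"angular":[0,0,0]},{"dp":[0,0,0],"angular":[0,0,0]},{"dp":[0,0,0],"angular":[0,0,0]},{"dp":[0,0,0],"angular":[0,0,0]},{"dp":[0,0,0],"angular":[0,0,0]},{"dp":[0,0,0],"angular":[0,0,0]},{"dp":[0,0,0],"angular":[0,0,0]},{"dp":[0,0,0],"angular":[0,0,0]},{"dp":[0,0,0],"angular":[0,0,0]},{"dp":[0,0,0],"angular":[0,0,0]},{"dp":[0,0,0],"angular":[0,0,0]}]'
python3 - <<'E'
from m import *
for n in('top','side')*5:print(n,dot(n,save=f'pics/h_{n}.png'))
for n in('top','side'):
    d=dict(np.load(n+'0.npz'))
    for nm in (d['image'],cv2.imread(f'pics/h_{n}.png')):
        h=cv2.cvtColor(nm,cv2.COLOR_BGR2HSV).astype(int);v,u=np.nonzero((h[...,0]>45)&(h[...,0]<85)&(h[...,1]>100)); X=ray(d,np.c_[u,v],.03);k=np.hypot(*(X-[.627,-.169]).T)<.05;print('green',n,X[k].mean(0),k.sum())
E
```

```text
t: 6.7
tcp_pos: [0.4812, -0.0741, 0.0638]
tool_rot: [-0.001, 1.0, -0.0, -0.0]
force: [-0.1, -0.9, 0.2]
finger_gap: -0.001
gripper_force: 0.0
top (6.7, np.float64(-38.380927385062385), np.float64(0.08452081829315082))
side (6.75, np.float64(-29.616694444162047), np.float64(0.08503046437469207))
top (6.8, np.float64(-24.192307427921058), np.float64(0.08438667273015023))
side (6.85, np.float64(-15.442791868943772), np.float64(0.08559250767991373))
top (6.9, np.float64(-10.629371383834293), np.float64(0.08468861411977646))
side (6.95, np.float64(-2.0847477022940706), np.float64(0.08590825652574198))
top (7.0, np.float64(3.2297638712216656), np.float64(0.08479384212221287))
side (7.05, np.float64(11.562007304644156), np.float64(0.0864750714720241))
top (7.1, np.float64(16.452681556276456), np.float64(0.08503068887780142))
side (7.15, np.float64(24.522437389702237), np.float64(0.08690127407675838))
green top [ 0.6249427 -0.1705206] 86
green top [ 0.62498467 -0.17044325] 85
green side [ 0.63041694 -0.16990295] 58
green side [ 0.6305657  -0.16964509] 57
```

```bash
python3 -m crank '[{"dp":[0.1,0,-0.05],"angular":[0,0,0]},{"dp":[0,0,-0.1],"angular":[0,0,0]},{"dp":[0,0,0],"angular":[0,0,0]},{"dp":[0,0,0],"angular":[0,0,0]},{"dp":[0,0,0],"angular":[0,0,0]},{"dp":[0,0,0],"angular":[0,0,0]},{"dp":[0,0,0],"angular":[0,0,0]},{"dp":[0,0,0],"angular":[0,0,0]}]'
python3 - <<'E'
from m import *
for n in('top','side')*4:print(n,dot(n,save=f'pics/i_{n}.png'))
E
```

```text
t: 8.0
tcp_pos: [0.4842, -0.0742, 0.0594]
tool_rot: [-0.001, 1.0, -0.0, 0.0]
force: [-0.4, -0.2, 1.0]
finger_gap: -0.004
gripper_force: 0.0
top (8.0, np.float64(126.72534133692108), np.float64(0.08360228410697805))
side (8.05, None, None)
top (8.1, None, None)
side (8.15, None, None)
top (8.2, None, None)
side (8.25, None, None)
top (8.3, None, None)
side (8.35, None, None)
```

```bash
python3 -m crank '[{"dp":[0,0,-0.1],"angular":[0,0,0]},{"dp":[0,0,0],"angular":[0,0,0]},{"dp":[0,0,0],"angular":[0,0,0]},{"dp":[0,0,0],"angular":[0,0,0]},{"dp":[0,0,0],"angular":[0,0,0]},{"dp":[0,0,0],"angular":[0,0,0]},{"dp":[0,0,0],"angular":[0,0,0]}]'
python3 - <<'E'
from m import *
T=[]
for n in('top','top','top'):
    r=dot(n,save=f'pics/j_{n}.png');print(n,r)
    if r[1] is not None:T.append(r[:2])
T=np.array(T)
if len(T)>1:
    v=(T[-1,1]-T[0,1])/(T[-1,0]-T[0,0]);print('speed',v,v/57.3,'t at patch',T[-1,0]+(-59-T[-1,1])/v)
E
```

```text
t: 9.1
tcp_pos: [0.4842, -0.0741, 0.0564]
tool_rot: [-0.001, 1.0, -0.0, 0.0]
force: [0.6, 0.0, 0.2]
finger_gap: -0.002
gripper_force: 0.0
top (9.1, np.float64(-123.27011941264135), np.float64(0.08300476447264338))
top (9.15, np.float64(-120.56174960433465), np.float64(0.08429410473058242))
top (9.2, np.float64(-116.33337385480411), np.float64(0.08411054200443555))
speed 69.36745557837266 1.2106013189942872 t at patch 10.026516892925786
```

```bash
python3 -m crank '[{"dp":[0,0,0],"angular":[0,0,0]},{"dp":[0,0,0],"angular":[0,0,0]},{"dp":[0,0,0],"angular":[0,0,0]}]'
python3 - <<'E'
from m import *
for n in('top','top'):print(n,dot(n,save=f'pics/k_{n}.png'))
E
```

```text
t: 9.55
tcp_pos: [0.4842, -0.0741, 0.0563]
tool_rot: [-0.001, 1.0, -0.0, -0.0]
force: [-0.4, 0.6, 0.3]
finger_gap: -0.001
gripper_force: 0.0
top (9.55, np.float64(-88.55412263182257), np.float64(0.08457793259224529))
top (9.6, np.float64(-84.89967523866974), np.float64(0.08445660828468325))
```

```bash
python3 -m crank '[{"dp":[0,0,0],"angular":[0,0,0]},{"dp":[0,0,0],"angular":[0,0,0]},{"dp":[0,0,-0.25],"angular":[0,0,0]},{"dp":[0,0,0],"angular":[0,0,0]},{"dp":[0,0,0],"angular":[0,0,0]},{"dp":[0,0,0],"angular":[0,0,0]}]'
python3 - <<'E'
from m import *
for n in('top','side','top'):print(n,dot(n,save=f'pics/l_{n}.png'))
print(sense()['force'])
E
```

```text
t: 10.25
tcp_pos: [0.4846, -0.0743, 0.049]
tool_rot: [-0.001, 1.0, -0.0, 0.0]
force: [-0.0, -0.3, 4.2]
finger_gap: -0.001
gripper_force: 2.3
top (10.25, np.float64(-62.32940660107389), np.float64(0.08450511171501067))
side (10.3, np.float64(-63.52289536957183), np.float64(0.0837420210743913))
top (10.35, np.float64(-62.12749327013441), np.float64(0.08446979194374096))
[ 1.01318486 -0.47233231  4.66561671]
```

The rotor is held still about 3° (roughly 5 mm) short of the patch, pressed with about 4.5 N. I'll hold a little longer, lift straight up, then check.

```bash
python3 -m crank '[{"dp":[0,0,0],"angular":[0,0,0]},{"dp":[0,0,0],"angular":[0,0,0]},{"dp":[0,0,0.3],"angular":[0,0,0]},{"dp":[0,0,0.8],"angular":[0,0,0]},{"dp":[0,0,1],"angular":[0,0,0]},{"dp":[-0.5,0,0.8],"angular":[0,0,0]},{"dp":[-0.3,0,0.3],"angular":[0,0,0]},{"dp":[0,0,0],"angular":[0,0,0]},{"dp":[0,0,0],"angular":[0,0,0]},{"dp":[0,0,0],"angular":[0,0,0]}]'
python3 - <<'E'
from m import *
for n in('top','side','top'):print(n,dot(n,save=f'pics/m_{n}.png'))
im=cv2.imread('pics/m_top.png')[140:240,271:391];cv2.imwrite('pics/end.png',cv2.resize(im,None,fx=6,fy=6,interpolation=cv2.INTER_CUBIC))
E
```

```text
t: 11.4
tcp_pos: [0.46, -0.0741, 0.1438]
tool_rot: [-0.001, 1.0, 0.0, -0.001]
force: [-0.3, -0.2, -0.2]
finger_gap: 0.001
gripper_force: 0.0
top (11.4, np.float64(-62.67167828923797), np.float64(0.08484983975979568))
side (11.45, np.float64(-61.102934052758826), np.float64(0.0824129865813493))
top (11.5, np.float64(-62.6335733646815), np.float64(0.084734159296297))
```

View pics/end.png

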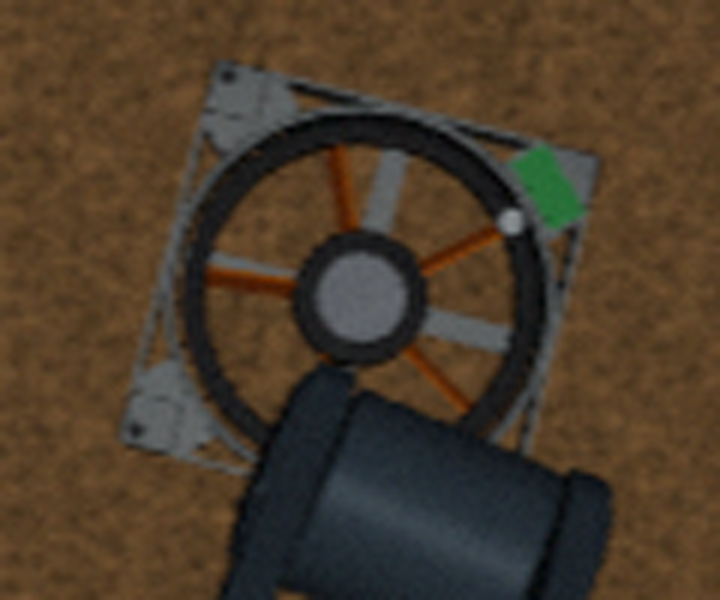

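The dot at (511,221) stands beside the green patch at (547,188), about 5 mm from the ideal spot. The hand is clear and the fan hasn't moved.

```bash
python3 -c "
from station import order;print(order.sign_off())"
```

```text
the job is handed in; nothing more can be done
None
```

I flicked the rotor, let it coast freely past the patch, and braked it on a later pass; the white dot now stands still about 5 mm from its place beside the green patch, the hand is clear, the fan hasn't moved, and the job is handed in (no verdict was returned).

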